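Set up the clockwork toy theatre

ROBOT

A 7-joint arm with a two-finger parallel gripper is mounted at the origin on the work surface. World frame = base frame: x ahead of the robot, y to its left, z up, the work surface at z = 0. Lengths are in m, angles in rad, forces in N, time in s.
With the tool pointing down it reaches from about 0.4 to 0.85 m from the base axis. Payload 4.5 kg.
Tool frame: the origin (TCP) lies on the centre line of the jaws, within the pads' length; the fingertips stand 8 mm ahead of it and the grasp point (between the pads) lies 11 mm behind it; z points along the fingers, x is the direction in which the jaws open and shut, and the axes are right-handed (so a half turn about z gives the same grasp; the last joint's range is limited). The gripper opens to 88 mm and grips with 3 to 60 N. Pads are 18 mm wide; open, the fingers measure 123 mm over their backs; the gripper's body (75 mm by 187 mm) begins 45 mm behind the grasp point.
Start: joints at [1.182, 0.689, -0.195, 1.565, 0.157, 0.902, -0.215], TCP at [0.256, -0.57, 0.247] pointing down, gripper open.
Joint ranges: [-3.01, 3.01], [-0.46, 2.08], [-1.47, 1.51], [0.13, 2.56], [-1, 4.14], [0.04, 2.09], [-2.66, 2.66]. Speed limits (rad/s): [2.57, 2.57, 3.14, 3.14, 3.14, 3.14, 3.14].

INTERFACE

Orientations are given as a unit quaternion [x, y, z, w].
In Python, from plant import r gives the robot as it stands.
- The arm moves only by the shell command python3 -m pendant 'ROWS' [FORCE]. ROWS is JSON, a list of rows, each a list of 3 entries, a list of its own where there are three numbers: the turn, a rotation vector about the tool's x, y, z in rad, then the shift along the tool's x, y, z in m, then the opening, from 0 (shut) to 1 (fully open). In form: [[[wx, wy, wz], [tx, ty, tz], claw], ...]. A call has 1 to 10 rows; each row is the pose to reach, as a shift and turn from the pose commanded when the call began, along the tool's axes at that moment; what a row does not reach only later rows make up. A row lasts 1/10 s, in which the tool goes at most 50 mm and 8.59 degrees, less where a joint would pass 70% of its speed; a pose out of reach is approached as far as the arm can. A call with a gripper value outside its range is refused whole. The fingers move at their own pace and stop on an object; FORCE is the grip in N (left out, the last holds). Time passes only in rows, so rows that repeat a pose let the fingers close. It gives the time, the measured TCP pose, the force and the opening at its end, in the units of the state.
- r.get_state(): the state, without advancing time (a new reading comes with each control period).
- r.snapshot(name): name is "side" or "top"; returns a dict with "image" (400x640x3 uint8, red, green, blue), "mtx" (3x3 intrinsics, pixels), "dist" ([k1, k2, p1, p2, k3] as OpenCV has them; the pictures are not rectified), "R" (3x3) and "t" (3): a world point X has camera coordinates R X + t. Camera axes: x right, y down, z forward; pixel columns grow to the right and rows downward; lengths in m; the calibration is good to about 2 mm. A picture is of the moment at which its call begins. There is no depth.
- r.finish_job(): hands the job in, once; it reports no verdict.
The state is a dict: "clock": time; "q": joint angles; "qd": joint speeds; "joint_torque": joint torques, N m; "tool_pos": TCP position; "eef_rot": TCP orientation; "contact_force": force on the tool from outside, world axes, zero at the start; "moment": the same for the moment, N m; "opening": opening from 0.0 (shut) to 1.0 (fully open).
Only numpy, scipy, OpenCV 4.12 (cv2) and the standard library are available. Lean on these libraries where they do the work, as an engineer would, in place of code of your own. Each camera call takes 0.05 s, during which the arm holds its last target. There are 200 camera calls.

TASK

Put the little toy theatre together: lower the wooden stage gently onto the two brass pegs of the steel clockwork base until it sits fully home and flush, then take the tin scenery panel off the easel and stand it upright on its wide bottom edge, crest up, fully down in the slot of the stage. Do not drop the parts into place, and leave the soldier, turtle, spinning top and brass key where they stand.

Things in the scene. Friction and masses are not known exactly. Their poses are not given: they have to be found in the camera images.
- motor: Clockwork base: steel box fixed to the counter, 110 (x) x 150 (y) x 34 mm high, place and yaw vary. Two brass pegs stand on its top, 20 mm tall, last 6 mm tapered: a thick one, 16 mm across (10 at the tip), at x -20, y +55 mm; a thin one, 10 mm across (4 at the tip), at x -20, y -55 mm. Origin: centre of its underside, at counter height; z up.
- stage: Loose wooden stage: flat board 110 (x) x 150 (y) x 22 mm, about 0.26 kg, right way up on the counter beside the base (left or right). Through holes: 19 mm at x -20, y +55 and 13 mm at x -20, y -55 mm, so it fits the pegs one way round. Origin: centre of its underside, z up. Home: origin 34 mm above the base's origin, axes agreeing.
- stage_post (a point): Centre of the top face of the stage's square grip post: 22 x 22 mm, sides along the stage's x and y, at the board's centre, from the board's top face (22 mm) to 62 mm above its underside. The gripper can take it either way round.
- stage_slot (a point): Middle of the slot in the stage, at the level of the stage's underside: x +36, y 0, z 0 mm in the stage's frame. The slot goes right through, 12.5 mm (x) by 70 mm (y). When done, the middle of the panel's bottom edge is here, resting on the steel base.
- panel: Loose tin scenery panel: 10 mm thick (x), 66 wide (y), 100 tall (z), plus a crest 40 mm wide up to z 120; 0.12 kg. Origin: centre of the bottom edge; z towards the crest, x out of the decorated face. Starts leaning on the easel 40 degrees off upright: bottom edge on the ledge away from the robot, crest tipped towards the robot, decorated face up. In the slot it may face either way.
- panel_grip (a point): Point in the panel's middle plane at the root of the crest, 100 mm above the bottom edge and 20 mm below the crest's top: where it can be pinched across its 10 mm thickness.
- easel: Dark wooden easel fixed to the counter on the other side of the base from the stage. Foot 8 mm high, x -40 to +50, y -45 to +45 mm. A sloping board 80 mm wide backs the panel's lowest 65 mm only; above that both faces are free. Ledge under the panel, 6 mm thick, 7 mm past its face. Origin: underside of the foot; +x: the way the panel's face looks. Panel's bottom centre at x +25, z 22 mm.
- soldier: Bystander: tin soldier held upright by a steel spring clip on a 56 x 56 mm steel plate, one loose piece, 130 mm tall. Origin: centre of its underside.
- turtle: Bystander: turquoise tin turtle, 86 mm long (x, head at -x), 73 mm wide over the small key at its +y side, 41 mm tall. Origin: centre of its underside.
- top: Bystander: lacquered wooden spinning top in its round stand, one loose piece, 63 mm across, 75 mm tall. Origin: centre of its underside.
- key: Bystander: brass winding key lying flat, 60 mm long (x), 50 mm over its two lobes, 8 mm thick. Origin: near its middle, on the underside.
Mind the look-alikes: they are no part of the job. What is meant by the motor is not green, orange or red, and is the smaller of those in its own colour.

How it is judged:
On the way, in this order (a step that is already met when the one before it is completed fails the run):
1. the stage sits fully home on both pegs of the base (horizontal distance between stage and motor below 0.004 m and z of stage in the frame of motor between 0.03 and 0.0375 m and angle between stage's own z axis and vertical below 0.05 rad and angle between the x axis of stage and the x axis of motor, either way round below 0.06 rad), for 0.2 s.
2. the panel stands upright, fully down in the slot of the seated stage (all of step 1 and distance between panel and stage_slot below 0.008 m and z of panel in the frame of stage below 0.004 m and angle between panel's own z axis and vertical below 0.16 rad), for 0.2 s.
At the end, for the whole second after the job is handed in: Stage home on the pegs (origin within 4 mm sideways and 3.5 mm of flush, 0.06 rad of the base's direction, 0.05 of level); panel in the slot, crest up (bottom centre within 8 mm of the slot point, 4 mm of fully down, 0.16 rad of upright); both at rest, bystanders left (all of step 2 and linear speed of each of stage, panel below 0.02 m/s); the robot touches nothing.
It fails at once if the soldier, turtle, top or key is moved by more than 20 mm or tipped by more than 0.35 rad (distance of any of soldier, turtle, top, key from where it was at the start of the episode above 0.02 m or angle between any of soldier, turtle, top, key's own z axis and vertical above 0.35 rad).
It fails at once if the stage is dropped or slammed onto the base (over 0.5 m/s within 60 mm above its seat) (horizontal distance between stage and motor below 0.03 m and z of stage in the frame of motor below 0.094 m and linear speed of stage above 0.5 m/s).
It fails at once if the panel is dropped or slammed into the slot (over 0.5 m/s within 60 mm of its seat) (distance between panel and stage_slot below 0.06 m and linear speed of panel above 0.5 m/s).
It also fails if it takes over 61 s, if anything falls off the work surface, if the arm or the gripper's body presses on something with over 40 N, if the wrist force passes 120 N, or if a joint passes its speed limit or range.

## Working session

There is one attempt and no reset: what is moved stays moved. The work goes in short steps, Python scripts to look and compute and a shell command to move; the robot and the scene stay as the last step left them, time stands still between calls to the robot, and variables do not carry over. Pictures are saved under pics/ and viewed, about 8 in all and at most 12, crops included, and the job is handed in when it is done.

```bash
ls; mkdir -p pics
python3 - <<'E'
from plant import r
import cv2,numpy as np
print(r.get_state())
for n in("top","side"):
    s=r.snapshot(n); cv2.imwrite(f"pics/{n}0.png",s["image"][:,:,::-1]); np.savez(f"pics/{n}0.npz",**s)
    print(n,s["mtx"],s["dist"],s["R"],s["t"],-s["R"].T@s["t"])
E
```

```text
pics
{'clock': 0.0, 'q': array([ 1.18181215,  0.68999145, -0.19448902,  1.56632373,  0.15731232,
        0.90246164, -0.21508226]), 'qd': array([-0.00069176,  0.00098782,  0.00125418, -0.00156652,  0.00070627,
        0.00071569,  0.00032893]), 'joint_torque': array([-4.14856268e-04, -5.27564514e+01, -1.26709800e+00, -1.53433031e+01,
       -5.26163320e-02,  6.54095915e-03,  1.70376165e-04]), 'tool_pos': array([ 0.25613609, -0.56944961,  0.24591012]), 'eef_rot': array([ 8.39755978e-01, -5.42963253e-01, -7.90740805e-04, -4.22772040e-04]), 'contact_force': array([-0.21521927,  0.05033485, -0.52210395]), 'moment': array([-0.03699917,  0.00710808,  0.0025508 ]), 'opening': 0.9950586406478226}
top [[385.15055737   0.         316.22922038]
 [  0.         385.15055737 202.52850607]
 [  0.           0.           1.        ]] [-0.06853752  0.          0.          0.          0.        ] [[ 0.01920808 -0.99977381 -0.00913111]
 [-0.9950581  -0.01822601 -0.0976073 ]
 [ 0.0974188   0.01096084 -0.99518312]] [0.02240761 0.54715256 1.01989247] [0.44466148 0.02119607 1.06859046]
side [[515.30907349   0.         317.9700081 ]
 [  0.         515.30907349 195.29012357]
 [  0.           0.           1.        ]] [0.04194732 0.         0.         0.         0.        ] [[-0.91229907 -0.40905993  0.01950346]
 [-0.26867069  0.56189632 -0.7823609 ]
 [ 0.30907357 -0.71898713 -0.6225199 ]] [0.49494003 0.20259196 1.26830447] [0.11396445 1.00051905 0.93839176]
```

View pics/top0.png

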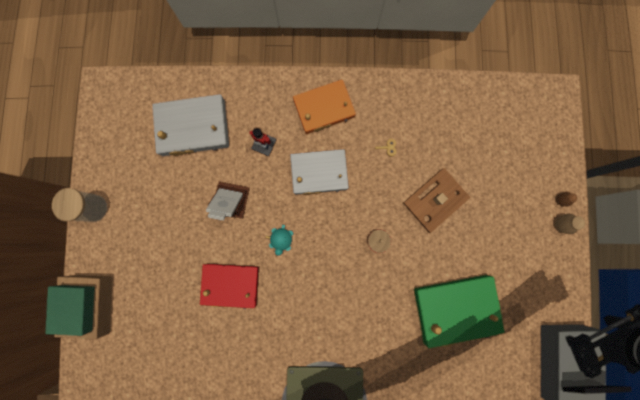

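View pics/side0.png

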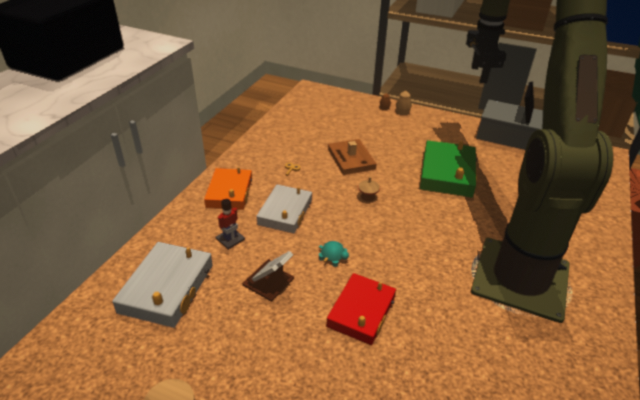

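Top view: the steel-coloured candidates are the large box at (190,125) and the small one at (320,172). The others are orange (325,106), red (230,286) and green (460,311). The motor is the smaller steel one at (320,172), between the stage (437,200) and the easel (227,202). I'll confirm this in an enlarged crop.

Run:
```python
import cv2,numpy as np
t=cv2.imread("pics/top0.png");
a=cv2.resize(t[142:202,282:358],None,fx=5,fy=5,interpolation=cv2.INTER_CUBIC)   #380x300
b=cv2.resize(t[165:235,398:474],None,fx=5,fy=5,interpolation=cv2.INTER_CUBIC)  #380x350
c=cv2.resize(t[177:227,200:255],None,fx=5,fy=5,interpolation=cv2.INTER_CUBIC)  #275x250
s=cv2.imread("pics/side0.png")
d=cv2.resize(s[240:305,235:305],None,fx=5,fy=5,interpolation=cv2.INTER_CUBIC)  #350x325
o=np.zeros((600,800,3),np.uint8)
def tile(im,y,x): h,w=im.shape[:2]; h=min(h,600-y); o[y:y+h,x:x+w]=im[:h]
tile(a,0,0);tile(b,0,400);tile(c,340,0);tile(d[:240],355,400)
cv2.imwrite("pics/crop1.png",o)
```

```text
(no output)
```

View pics/crop1.png

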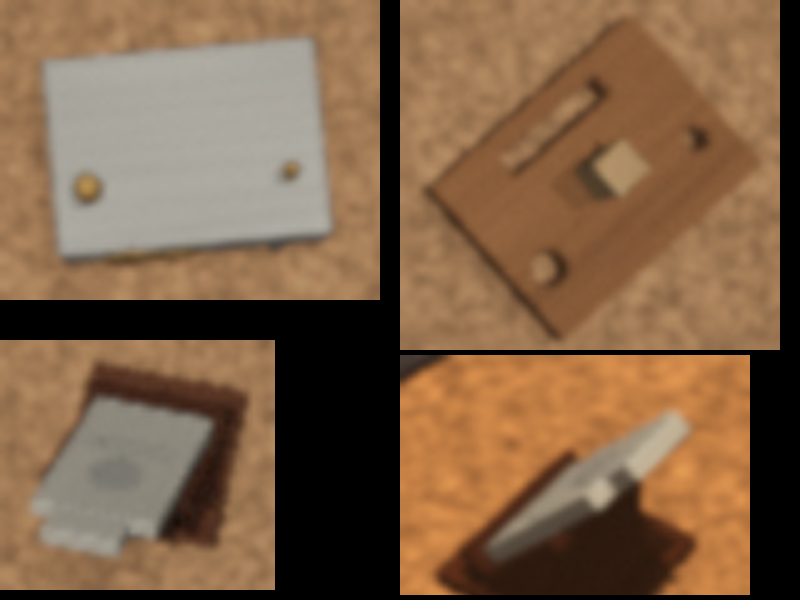

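```bash
cat > h.py <<'E'
import numpy as np,cv2
from scipy.optimize import least_squares
from scipy.spatial.transform import Rotation as Ro
def proj(s,X):
    return cv2.projectPoints(np.asarray(X,float).reshape(-1,3),cv2.Rodrigues(s["R"])[0],s["t"],s["mtx"],s["dist"])[0].reshape(-1,2)
def place(p,L,z=0):
    L=np.asarray(L,float); return Ro.from_euler('z',p[2]).apply(L)+[p[0],p[1],z]
def fit(s,L,px,z=0,yaw0=0):
    f=lambda p:(proj(s,place(p,L,z))-px).ravel()
    o=least_squares(f,[.45,0,yaw0]); return o.x,o.fun.reshape(-1,2)
c40,s40=np.cos(np.radians(40)),np.sin(np.radians(40))
def panelL(P):  # panel frame -> easel frame
    P=np.asarray(P,float); return np.c_[25+P[:,0]*c40-P[:,2]*s40,P[:,1],22+P[:,0]*s40+P[:,2]*c40]/1e3
def top0(n="top0"): d=np.load(f"pics/{n}.npz"); return {k:d[k] for k in d.files}
E
python3 - <<'E'
from h import *
np.set_printoptions(precision=4,suppress=True)
t=top0(); S=top0("side0")
un=lambda P,x0,y0,ox,oy:(np.array(P)-[ox,oy]+.5)/5-.5+[x0,y0]
R={}
mL=np.array([[55,75,34],[55,-75,34],[-55,-75,34],[-55,75,34],[-20,55,54],[-20,-55,54]])/1e3
R['motor']=fit(t,mL,un([(43,60),(313,38),(330,235),(60,255),(88,187),(290,170)],282,142,0,0))
sL=np.array([[55,75,22],[55,-75,22],[-55,-75,22],[-55,75,22],[0,0,62]])/1e3
R['stage']=fit(t,sL,un([(428,188),(628,15),(760,160),(560,338),(620,168)],398,165,400,0),yaw0=.7)
pL=panelL([[5,33,0],[5,-33,0],[-5,-33,100],[-5,33,100],[-5,-20,120],[-5,20,120]])
R['easel']=fit(t,pL,un([(98,398),(215,420),(155,537),(33,512),(123,555),(40,543)],200,177,0,340),yaw0=-.3)
for k,v in R.items(): print(k,v[0],np.degrees(v[0][2])); print(v[1])
np.savez("poses.npz",**{k:v[0] for k,v in R.items()})
im=S["image"][:,:,::-1].copy()
im=cv2.resize(im[130:310,220:400],None,fx=3.3,fy=3.3,interpolation=cv2.INTER_CUBIC)
for k,L in(('motor',mL),('stage',sL),('easel',pL)):
    for u in proj(S,place(R[k][0],L)): cv2.circle(im,tuple(np.int32((u-[220,130]+.5)*3.3)),2,(255,0,255),-1)
im2=cv2.resize(t["image"][:,:,::-1][165:235,190:265],None,fx=2.6,fy=2.6)
o=np.zeros((594,800,3),np.uint8);o[:,:594]=im;o[:182,600:795]=im2
cv2.imwrite("pics/ov.png",o)
E
```

```text
motor [0.6323 0.0271 0.0994] 5.6923870585037815
[[-0.2504 -0.1212]
 [ 0.3325 -0.1285]
 [ 0.5094  0.1485]
 [-0.7007  0.6098]
 [-0.3137 -0.3017]
 [ 0.4207 -0.2247]]
stage [ 0.5614 -0.2975  0.7269] 41.647111177401584
[[-0.0716 -0.0926]
 [-0.0198 -0.5609]
 [ 0.2128  0.421 ]
 [ 0.2932  0.4667]
 [-0.3965 -0.241 ]]
easel [ 0.5488  0.2729 -0.1748] -10.015478180795629
[[-0.0098 -0.5204]
 [-0.1413 -0.3761]
 [ 0.4388  0.3522]
 [-0.1603  0.3605]
 [-0.67    0.4002]
 [ 0.5332 -0.2882]]
```

View pics/ov.png

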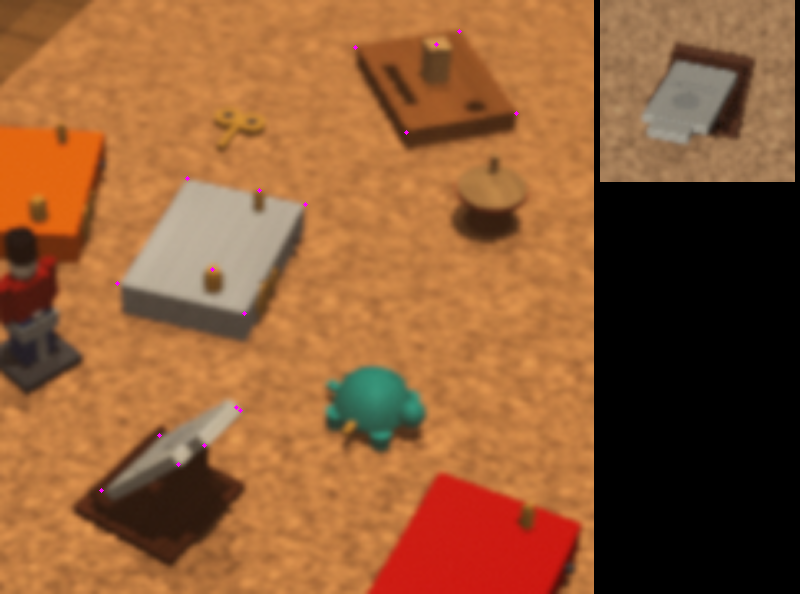

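The crop confirms the motor: steel, about 150 mm wide, thick peg at image left (299,179), thin peg at (340,176). The fits reproject within about 1 px (roughly 2 mm) in both views, with the stage post at (442,198) and the easel at (227,202). I'll go to the stage post with the jaws along the stage's x.

```bash
cat >> h.py <<'E'
def rel(pos,yaw,tilt=0):
    """turn, shift from present pose to TCP pos; tool x at yaw, tool tilted: tilt rad about tool y"""
    from plant import r
    s=r.get_state(); Rc=Ro.from_quat(s["eef_rot"])
    Rt=Ro.from_euler('z',yaw)*Ro.from_euler('x',np.pi)*Ro.from_euler('y',tilt)
    print("clk %.2f"%s["clock"],"pos",np.round(s["tool_pos"],4),"F",np.round(s["contact_force"],1),"op %.3f"%s["opening"])
    print("turn",np.round((Rc.inv()*Rt).as_rotvec(),4),"shift",np.round(Rc.inv().apply(np.array(pos)-s["tool_pos"]),4))
E
python3 - <<'E'
from h import *
p=np.load("poses.npz")["stage"]
rel([p[0],p[1],.12],p[2])
E
```

```text
clk 0.10 pos [ 0.2562 -0.5695  0.246 ] F [ 0.7 -0.3 -0.4] op 1.003
turn [-1.4000e-03  1.3000e-03 -1.8748e+00] shift [-0.1226 -0.39    0.1261]
```

```bash
python3 -m pendant '[[[0,0,-1.875],[-0.123,-0.39,0.126],1],[[0,0,-1.875],[-0.123,-0.39,0.126],1],[[0,0,-1.875],[-0.123,-0.39,0.126],1],[[0,0,-1.875],[-0.123,-0.39,0.126],1],[[0,0,-1.875],[-0.123,-0.39,0.126],1],[[0,0,-1.875],[-0.123,-0.39,0.126],1],[[0,0,-1.875],[-0.123,-0.39,0.126],1],[[0,0,-1.875],[-0.123,-0.39,0.126],1],[[0,0,-1.875],[-0.123,-0.39,0.126],1],[[0,0,-1.875],[-0.123,-0.39,0.126],1]]'
python3 - <<'E'
from h import *
p=np.load("poses.npz")["stage"]
rel([p[0],p[1],.12],p[2])
E
```

```text
clock: 1.1
tool_pos: [0.5652, -0.2913, 0.1194]
eef_rot: [0.983, 0.182, 0.001, -0.002]
contact_force: [-0.7, 0.6, 0.7]
opening: 1.003
clk 1.10 pos [ 0.5652 -0.2913  0.1194] F [-0.7  0.6  0.7] op 1.003
turn [-0.0035 -0.0038 -0.3608] shift [-0.0057  0.0044 -0.0007]
```

```bash
python3 -m pendant '[[[0,0,-0.361],[-0.006,0.004,0],1],[[0,0,-0.361],[-0.006,0.004,0],1],[[0,0,-0.361],[-0.006,0.004,0],1],[[0,0,-0.361],[-0.006,0.004,0],1]]'
python3 - <<'E'
from h import *
p=np.load("poses.npz")["stage"]
rel([p[0],p[1],.037],p[2])
E
```

```text
clock: 1.5
tool_pos: [0.5569, -0.3038, 0.1201]
eef_rot: [0.937, 0.349, -0.0, -0.0]
contact_force: [0.0, -0.1, -0.1]
opening: 0.998
clk 1.50 pos [ 0.5569 -0.3038  0.1201] F [ 0.  -0.1 -0.1] op 0.998
turn [-0.001   0.0002 -0.0142] shift [ 0.0075 -0.0018  0.0831]
```

```bash
python3 -m pendant '[[[0,0,-0.014],[0.0075,-0.002,0.03],1],[[0,0,-0.014],[0.0075,-0.002,0.055],1],[[0,0,-0.014],[0.0075,-0.002,0.083],1],[[0,0,-0.014],[0.0075,-0.002,0.083],1],[[0,0,-0.014],[0.0075,-0.002,0.083],1]]'
python3 - <<'E'
from h import *
from plant import r
p=np.load("poses.npz")["stage"]
rel([p[0],p[1],.037],p[2])
s=r.snapshot("top"); 
cv2.imwrite("pics/g1.png",cv2.resize(s["image"][:,:,::-1][150:250,380:490],None,fx=5,fy=5,interpolation=cv2.INTER_CUBIC))
E
```

```text
clock: 2.0
tool_pos: [0.5617, -0.297, 0.0378]
eef_rot: [0.935, 0.355, -0.0, -0.0]
contact_force: [0.2, 0.9, -0.3]
opening: 0.999
clk 2.00 pos [ 0.5617 -0.297   0.0378] F [ 0.2  0.9 -0.3] op 0.999
turn [-0.0006  0.0003 -0.0006] shift [-0.0006  0.0001  0.0008]
```

Right on target, so I'll close at 40 N and lift.

```bash
python3 -m pendant '[[[0,0,0],[0,0,0],0],[[0,0,0],[0,0,0],0],[[0,0,0],[0,0,0],0],[[0,0,0],[0,0,0],0],[[0,0,0],[0,0,0],0],[[0,0,0],[0,0,0],0],[[0,0,0],[0,0,0],0],[[0,0,0],[0,0,0],0]]' 40
python3 -m pendant '[[[0,0,0],[0,0,-0.02],0],[[0,0,0],[0,0,-0.05],0],[[0,0,0],[0,0,-0.09],0],[[0,0,0],[0,0,-0.12],0],[[0,0,0],[0,0,-0.12],0],[[0,0,0],[0,0,-0.12],0]]' 40
python3 - <<'E'
from h import *
from plant import r
rel([0,0,0],0)
t=r.snapshot("top"); S=r.snapshot("side")
for n,s in(("top1",t),("side1",S)): np.savez(f"pics/{n}.npz",**s)
a=cv2.resize(t["image"][:,:,::-1][150:270,360:490],(520,480),interpolation=cv2.INTER_CUBIC)
b=cv2.resize(S["image"][:,:,::-1][60:180,300:370],(280,480),interpolation=cv2.INTER_CUBIC)
cv2.imwrite("pics/g1.png",np.hstack([a,b]))
E
```

```text
clock: 2.85
tool_pos: [0.5613, -0.2976, 0.0377]
eef_rot: [0.935, 0.355, -0.001, 0.0]
contact_force: [-3.1, -1.3, 1.4]
opening: 0.297
clock: 3.45
tool_pos: [0.5612, -0.2973, 0.1571]
eef_rot: [0.935, 0.355, -0.0, -0.0]
contact_force: [-0.8, 0.5, -3.0]
opening: 0.251
clk 3.45 pos [ 0.5612 -0.2973  0.1571] F [-0.8  0.5 -3. ] op 0.251
turn [-0.      0.0009  0.7269] shift [-0.2216 -0.5951  0.1575]
```

View pics/g1.png

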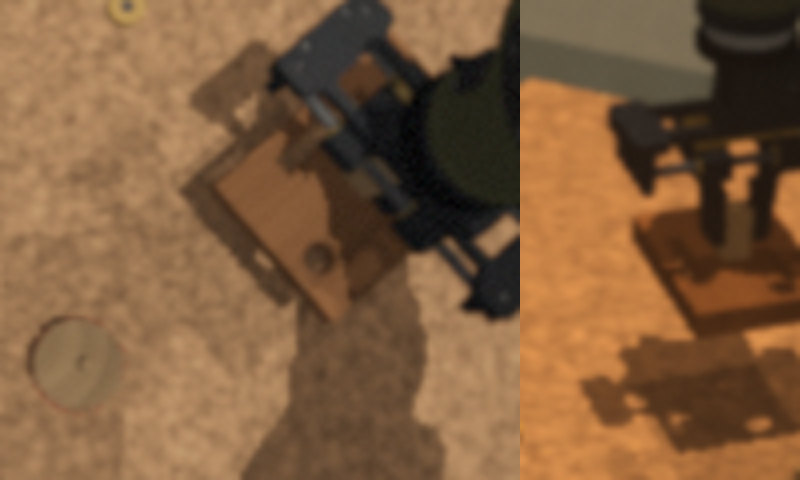

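The stage hangs level in the jaws, at 2.6 N load. I'll check the in-hand offset with the visible thick hole at about (440,215) and the two left corners, then work out the move over the pegs.

Run:
```python
from h import *
t=top0("top1")
P=np.load("poses.npz"); 
L=np.array([[-20,55,22],[55,75,22],[-55,75,22]])/1e3
pr=proj(t,place([.5612,-.2973,.7269],L,.1194))
print(pr, (pr-[360,150]+.5)*4)
m=P["motor"]; print(m)
rel([m[0],m[1],.157],m[2])
```

```text
[[440.25526993 215.36184006]
 [413.61465446 197.31940033]
 [443.82053806 231.73459142]] [[323.02107972 263.44736022]
 [216.45861786 191.27760132]
 [337.28215222 328.93836568]]
[0.63229948 0.0270709  0.0993509 ]
clk 3.55 pos [ 0.5601 -0.2971  0.1555] F [ 0.6 -0.5 -2.6] op 0.245
turn [-0.0025  0.0034  0.6278] shift [ 0.2694 -0.1942 -0.0015]
```

```bash
python3 -m pendant '[[[0,0,0.08],[0.027,-0.019,-0.02],0],[[0,0,0.16],[0.062,-0.045,-0.03],0],[[0,0,0.24],[0.097,-0.07,-0.03],0],[[0,0,0.32],[0.132,-0.095,-0.03],0],[[0,0,0.4],[0.167,-0.12,-0.03],0],[[0,0,0.48],[0.202,-0.146,-0.03],0],[[0,0,0.56],[0.235,-0.17,-0.03],0],[[0,0,0.628],[0.259,-0.187,-0.03],0],[[0,0,0.628],[0.269,-0.194,-0.03],0],[[0,0,0.628],[0.269,-0.194,-0.03],0]]'
python3 -m pendant '[[[0,0,0],[0,0,0],0],[[0,0,0],[0,0,0],0]]'
python3 - <<'E'
from h import *
from plant import r
m=np.load("poses.npz")["motor"]
t=r.snapshot("top"); S=r.snapshot("side")
for n,s in(("top2",t),("side2",S)): np.savez(f"pics/{n}.npz",**s)
a=cv2.resize(t["image"][:,:,::-1][140:210,270:370],(400,280),interpolation=cv2.INTER_CUBIC)
b=S["image"][:,:,::-1][130:250,230:350].copy()
b=cv2.resize(b,(480,480),interpolation=cv2.INTER_CUBIC)
st=r.get_state(); z=st["tool_pos"][2]-.0377
L=np.array([[55,75,22],[55,-75,22],[-55,-75,22],[-55,75,22],[-20,55,22],[-20,-55,22],[-55,75,0]])/1e3
for u in proj(S,place([*st["tool_pos"][:2],m[2]],L,z)): cv2.circle(b,tuple(np.int32((u-[230,130]+.5)*4)),2,(255,0,255),-1)
for u in proj(t,place([*st["tool_pos"][:2],m[2]],L,z)): cv2.circle(a,tuple(np.int32((u-[270,140]+.5)*4)),2,(255,0,255),-1)
o=np.zeros((480,880,3),np.uint8);o[:280,:400]=a;o[:,400:]=b
cv2.imwrite("pics/g2.png",o[:,:800] if 0 else cv2.resize(o,(800,436)))
rel([m[0],m[1],.187],m[2])
E
```

```text
clock: 4.55
tool_pos: [0.6332, 0.0285, 0.1863]
eef_rot: [0.999, 0.052, -0.001, -0.0]
contact_force: [-0.3, -0.4, -2.6]
opening: 0.248
clock: 4.75
tool_pos: [0.6333, 0.023, 0.187]
eef_rot: [0.999, 0.048, -0.001, 0.001]
contact_force: [-0.3, -0.5, -3.1]
opening: 0.247
clk 4.85 pos [0.6336 0.0239 0.1875] F [-0.4 -0.  -2.1] op 0.246
turn [ 0.0014  0.0008 -0.0032] shift [-0.001  -0.0033  0.0005]
```

View pics/g2.png

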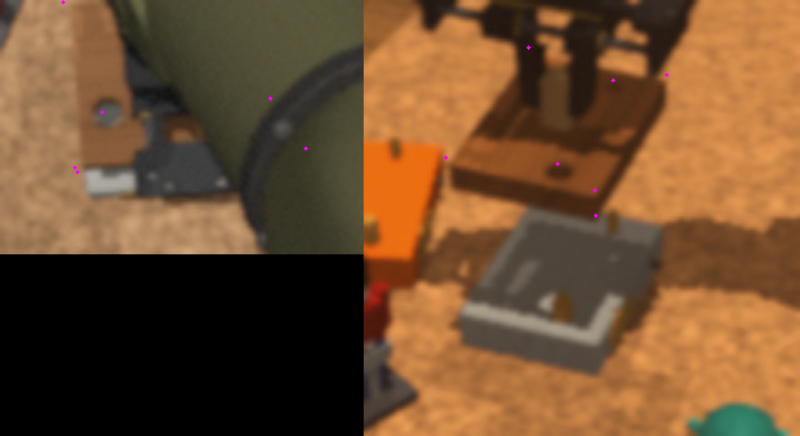

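Run:
```python
from h import *
np.set_printoptions(precision=4,suppress=True)
P=np.load("poses.npz"); t=top0("top2");S=top0("side2"); k=800/880*4
us=lambda a:(np.array(a,float)-[400*800/880,0])/k-.5+[230,130]
ut=lambda a:np.array(a,float)/k-.5+[270,140]
un=lambda a:(np.array(a)+.5)/5-.5+[282,142]
def joint(Lt,pt,Ls,ps,x0,wz):
    f=lambda p:np.r_[(proj(t,place(p,Lt,p[3]*wz))-pt).ravel(),(proj(S,place(p,Ls,p[3]*wz))-ps).ravel()]
    o=least_squares(f,x0); print(o.x); print(o.fun.reshape(-1,2).T); return o.x
mt=np.array([[55,75,34],[55,-75,34],[-55,-75,34],[-55,75,34],[-20,55,54],[-20,-55,54]])/1e3
ms=np.array([[55,75,34],[-55,75,34],[-55,-75,34],[55,-75,34],[-20,55,54],[-20,-55,54]])/1e3
m=joint(mt,un([(43,60),(313,38),(330,235),(60,255),(88,187),(290,170)]),ms,us([(462,313),(600,347),(662,231),(530,208),(562,293),(613,212)]),[*P["motor"],0],0)
m1=joint(mt,un([(43,60),(313,38),(330,235),(60,255),(88,187),(290,170)]),ms,us([(462,313),(600,347),(662,231),(530,208),(562,293),(613,212)]),[*P["motor"],0],1)
st=np.array([[-20,55,22],[-55,75,22]])/1e3
ss=np.array([[55,75,22],[-55,75,22],[-55,-75,22],[-20,55,22]])/1e3
joint(st,ut([(106,112),(83,167)]),ss,us([(453,170),(605,203),(665,85),(560,171)]),[.633,.024,.1,.14],1)
```

```text
[0.6317 0.0278 0.1096 0.    ]
[[-0.7145 -0.1767  0.4105 -0.7531 -0.5071  0.1928 -1.2099 -0.4384  0.5234
   0.7359  0.0782  0.0065]
 [ 0.3658 -0.1931  0.0466  1.0717  0.1012 -0.2402  0.1654 -0.2042 -1.564
  -2.9928  1.3459 -0.3395]]
[ 0.6326  0.0268  0.1095 -0.0032]
[[-0.2514  0.1206  0.6934 -0.3006 -0.0637  0.5078 -1.226  -0.5407  0.3998
   0.6872 -0.0004 -0.0908]
 [ 0.3353 -0.2002 -0.0828  0.9191 -0.0074 -0.3311  0.7548  0.38   -0.9568
  -2.3833  1.9532  0.2829]]
[0.6347 0.021  0.125  0.1388]
[[ 0.6485  0.1035 -0.9347 -1.585   0.0348  0.2759]
 [ 0.9104  1.1013 -0.0885 -0.81   -0.277   0.7822]]
```

The side view shows the stage at about (560,150), roughly 11 mm lower in the jaws than assumed. The grip was still closing when the lift began, so the underside is TCP z minus about 0.049. It also sits about 2.5 mm towards −y in the hand. I'll correct for that, come down to just above the pegs and look once more.

```bash
python3 -m pendant '[[[0,0,0],[-0.0015,-0.003,0.02],0],[[0,0,0],[-0.0015,-0.006,0.045],0],[[0,0,0],[-0.0015,-0.006,0.065],0],[[0,0,0],[-0.0015,-0.006,0.075],0],[[0,0,0],[-0.0015,-0.006,0.075],0],[[0,0,0],[-0.0015,-0.006,0.075],0]]'
python3 - <<'E'
from h import *
from plant import r
rel([.632,.03,.109],.1045)
S=r.snapshot("side"); np.savez("pics/side3.npz",**S); st=r.get_state()
b=cv2.resize(S["image"][:,:,::-1][170:240,250:320],(595,595),interpolation=cv2.INTER_CUBIC)
cv2.imwrite("pics/g3.png",b)
E
```

```text
clock: 5.45
tool_pos: [0.6323, 0.032, 0.1134]
eef_rot: [0.999, 0.049, 0.001, -0.0]
contact_force: [-0.1, -0.0, -2.8]
opening: 0.246
clk 5.45 pos [0.6323 0.032  0.1134] F [-0.1 -0.  -2.8] op 0.246
turn [ 0.     -0.0012 -0.0063] shift [-0.0005  0.0019  0.0044]
```

View pics/g3.png

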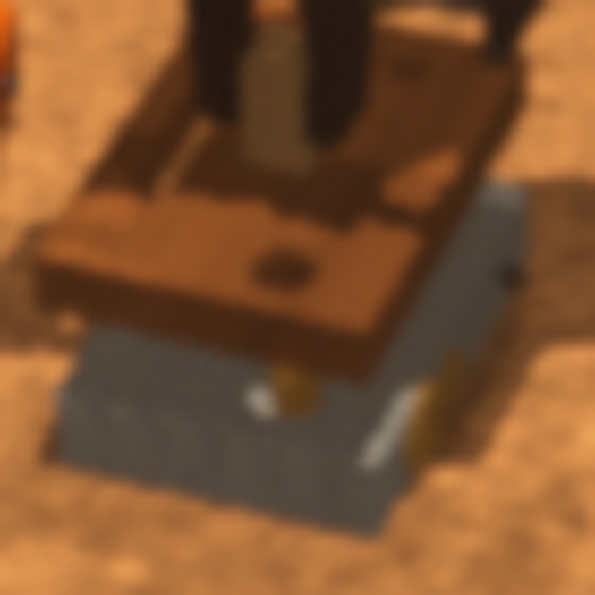

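Run:
```python
from h import *
np.set_printoptions(precision=4,suppress=True)
S=top0("side3"); u=lambda a:np.array(a,float)/8.5-.5+[250,170]
for yaw in(.1,.11):
  mL=np.array([[-55,75,0],[55,75,0]])/1e3
  f=lambda p:(proj(S,place([p[0],p[1],yaw],mL))-u([(376,535),(55,462)])).ravel()
  o=least_squares(f,[.63,.03]); print("motor",o.x,o.fun)
sL=np.array([[-55,75,22],[55,75,22],[-55,75,0],[55,75,0],[-20,55,22],[-55,-75,22]])/1e3
pk=u([(370,333),(40,262),(372,381),(42,309),(285,270),(525,85)])
for z in(.060,.0645,.069):
  f=lambda p:(proj(S,place(p,sL,z))-pk).ravel()
  o=least_squares(f,[.63,.03,.1]); print("stage",z,o.x,o.cost,o.fun)
f=lambda p:(proj(S,place(p,sL,p[3]))-pk).ravel()
o=least_squares(f,[.63,.03,.1,.06]); print("stage free",o.x,o.cost)
```

```text
motor [0.6347 0.0224] [ 0.0432  0.2989 -0.0438 -0.3146]
motor [0.6354 0.0225] [ 0.1189  0.169  -0.1206 -0.186 ]
stage 0.06 [0.6357 0.0222 0.0938] 5.653584288340406 [-0.1034  0.5023 -0.4268 -0.4015 -0.2488  1.3224 -0.1819  0.5068  0.1495
  0.3515  0.8747 -2.7729]
stage 0.0645 [0.6331 0.0271 0.0945] 6.3784815632715475 [-0.0301  0.5271 -0.5707 -0.4099 -0.1757  1.3812 -0.3219  0.5321  0.1629
  0.3403  1.0049 -2.9166]
stage 0.069 [0.6305 0.0319 0.0951] 7.205800239869526 [ 0.0442  0.5521 -0.7162 -0.4185 -0.1018  1.4405 -0.4633  0.5575  0.1764
  0.3288  1.1363 -3.062 ]
stage free [ 0.6553 -0.0142  0.0893  0.026 ] 3.196445527584194
```

```bash
python3 -m pendant '[[[0,0,0],[0,0.002,0.002],0],[[0,0,0],[0,0.002,0.005],0],[[0,0,0],[0,0.002,0.008],0],[[0,0,0],[0,0.002,0.011],0],[[0,0,0],[0,0.002,0.014],0],[[0,0,0],[0,0.002,0.014],0]]'
python3 - <<'E'
from h import *
rel([.632,.03,.083],.1045)
E
```

```text
clock: 6.1
tool_pos: [0.6315, 0.0304, 0.0981]
eef_rot: [0.999, 0.05, -0.001, 0.0]
contact_force: [-0.8, -0.2, -2.2]
opening: 0.243
clk 6.10 pos [0.6315 0.0304 0.0981] F [-0.8 -0.2 -2.2] op 0.243
turn [ 0.0001  0.001  -0.0053] shift [0.0004 0.0004 0.0151]
```

```bash
python3 -m pendant '[[[0,0,0],[0,0,0.003],0],[[0,0,0],[0,0,0.006],0],[[0,0,0],[0,0,0.009],0],[[0,0,0],[0,0,0.009],0]]'
python3 - <<'E'
from h import *
rel([.632,.03,.083],.1045)
E
```

```text
clock: 6.5
tool_pos: [0.6316, 0.0303, 0.0892]
eef_rot: [0.999, 0.05, -0.0, 0.0]
contact_force: [-1.0, -0.3, -3.6]
opening: 0.246
clk 6.50 pos [0.6316 0.0303 0.0892] F [-1.  -0.3 -3.6] op 0.246
turn [ 0.0001  0.0009 -0.0054] shift [0.0004 0.0003 0.0062]
```

```bash
python3 -m pendant '[[[0,0,0],[0,0,0.002],0],[[0,0,0],[0,0,0.004],0],[[0,0,0],[0,0,0.006],0],[[0,0,0],[0,0,0.006],0]]'; python3 -m pendant '[[[0,0,0],[0,0,0.002],0],[[0,0,0],[0,0,0.003],0],[[0,0,0],[0,0,0.003],0]]'
```

```text
clock: 6.9
tool_pos: [0.6318, 0.0304, 0.0834]
eef_rot: [0.999, 0.049, -0.0, 0.0]
contact_force: [-0.7, -0.7, -2.8]
opening: 0.242
clock: 7.2
tool_pos: [0.6319, 0.0304, 0.0805]
eef_rot: [0.999, 0.049, -0.0, 0.0]
contact_force: [-1.1, -0.1, -3.2]
opening: 0.244
```

```bash
python3 -m pendant '[[[0,0,0],[0,0,0.002],0],[[0,0,0],[0,0,0.004],0],[[0,0,0],[0,0,0.004],0]]'; python3 -m pendant '[[[0,0,0],[0,0,0.002],0],[[0,0,0],[0,0,0.003],0],[[0,0,0],[0,0,0.003],0]]';python3 -m pendant '[[[0,0,0],[0,0,0.002],0],[[0,0,0],[0,0,0.002],0]]'
```

```text
clock: 7.5
tool_pos: [0.6321, 0.0302, 0.0791]
eef_rot: [0.999, 0.049, 0.0, 0.001]
contact_force: [-5.8, -1.2, 14.9]
opening: 0.249
clock: 7.8
tool_pos: [0.6321, 0.0302, 0.079]
eef_rot: [0.999, 0.049, 0.001, 0.001]
contact_force: [-11.2, -2.4, 35.8]
opening: 0.246
clock: 8.0
tool_pos: [0.6321, 0.0302, 0.079]
eef_rot: [0.999, 0.049, 0.001, 0.001]
contact_force: [-15.7, -3.5, 47.7]
opening: 0.247
```

```bash
python3 -m pendant '[[[0,0,0],[0,0,-0.004],0],[[0,0,0],[0,0,-0.007],0],[[0,0,0],[0,0,-0.007],0]]'
python3 - <<'E'
from h import *
from plant import r
S=r.snapshot("side"); np.savez("pics/side4.npz",**S); st=r.get_state()
b=cv2.resize(S["image"][:,:,::-1][170:240,250:320],(595,595),interpolation=cv2.INTER_CUBIC)
cv2.imwrite("pics/g4.png",b)
E
```

```text
clock: 8.3
tool_pos: [0.6321, 0.0302, 0.0792]
eef_rot: [0.999, 0.049, 0.0, 0.0]
contact_force: [-2.5, -1.3, 9.4]
opening: 0.244
```

View pics/g4.png

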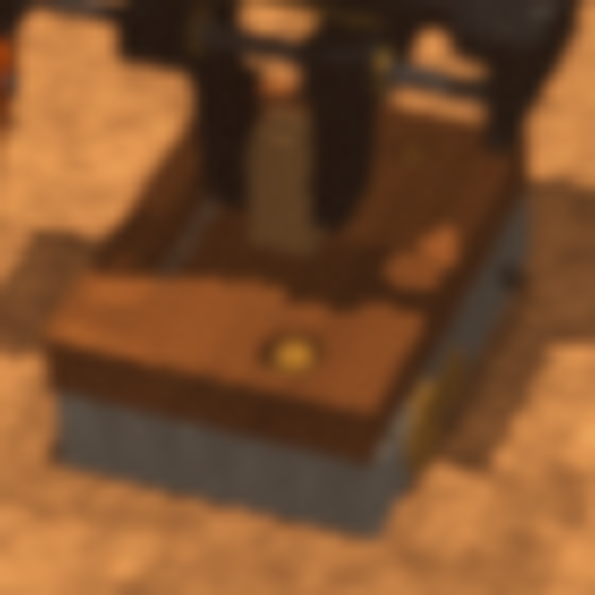

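The stage is flush on the base, and the thick peg shows through its hole at (293,355). I'll release, rise, and compute the approach to the panel, with the tool tilted 40° along the panel's axis.

```bash
python3 -m pendant '[[[0,0,0],[0,0,0],0.3],[[0,0,0],[0,0,0],0.5],[[0,0,0],[0,0,0],0.6],[[0,0,0],[0,0,0],0.6],[[0,0,0],[0,0,0],0.6],[[0,0,0],[0,0,-0.03],0.6],[[0,0,0],[0,0,-0.08],0.6],[[0,0,0],[0,0,-0.13],0.6],[[0,0,0],[0,0,-0.13],0.6],[[0,0,0],[0,0,-0.13],0.6]]'
python3 - <<'E'
from h import *
e=np.load("poses.npz")["easel"]
tp=place(e,panelL([[0,0,165]]))[0]; print(tp, place(e,panelL([[0,0,89]]))[0])
rel(tp,e[2],np.radians(40))
E
```

```text
clock: 9.35
tool_pos: [0.6325, 0.0304, 0.2099]
eef_rot: [0.999, 0.049, 0.001, 0.0]
contact_force: [-0.1, 0.1, -1.0]
opening: 0.601
[0.46899525 0.28703537 0.14839733] [0.51710265 0.27853934 0.09017796]
clk 9.35 pos [0.6325 0.0304 0.2099] F [-0.1  0.1 -1. ] op 0.601
turn [-0.0956  0.691   0.2623] shift [-0.1376 -0.2715  0.0611]
```

```bash
python3 -m pendant '[[[-0.0956,0.691,0.2623],[-0.138,-0.2715,0],0.6],[[-0.0956,0.691,0.2623],[-0.138,-0.2715,0],0.6],[[-0.0956,0.691,0.2623],[-0.138,-0.2715,0],0.6],[[-0.0956,0.691,0.2623],[-0.138,-0.2715,0],0.6],[[-0.0956,0.691,0.2623],[-0.138,-0.2715,0],0.6],[[-0.0956,0.691,0.2623],[-0.138,-0.2715,0],0.6],[[-0.0956,0.691,0.2623],[-0.138,-0.2715,0.03],0.6],[[-0.0956,0.691,0.2623],[-0.138,-0.2715,0.061],0.6],[[-0.0956,0.691,0.2623],[-0.138,-0.2715,0.061],0.6],[[-0.0956,0.691,0.2623],[-0.138,-0.2715,0.061],0.6]]'
python3 -m pendant '[[[0,0,0],[0,0,0],0.6],[[0,0,0],[0,0,0],0.6]]'
python3 - <<'E'
from h import *
from plant import r
e=np.load("poses.npz")["easel"]
tp=place(e,panelL([[0,0,165]]))[0]
rel(tp,e[2],np.radians(40))
s=r.get_state();R=Ro.from_quat(s["eef_rot"])
S=r.snapshot("side");t=r.snapshot("top")
b=cv2.resize(S["image"][:,:,::-1][210:310,220:320],(500,500),interpolation=cv2.INTER_CUBIC)
a=cv2.resize(t["image"][:,:,::-1][175:235,200:260],(300,300),interpolation=cv2.INTER_CUBIC)
for d in (8,84,95):
  p=s["tool_pos"]+R.apply([0,0,d/1e3])
  cv2.circle(b,tuple(np.int32((proj(S,p)[0]-[220,210]+.5)*5)),3,(255,0,255),-1)
  cv2.circle(a,tuple(np.int32((proj(t,p)[0]-[200,175]+.5)*5)),3,(255,0,255),-1)
o=np.zeros((500,800,3),np.uint8);o[:,:500]=b;o[:300,500:]=a
cv2.imwrite("pics/g5.png",o)
E
```

```text
clock: 10.35
tool_pos: [0.5131, 0.1627, 0.166]
eef_rot: [0.96, -0.061, 0.257, 0.088]
contact_force: [-0.2, -0.9, -2.5]
opening: 0.6
clock: 10.55
tool_pos: [0.5128, 0.1622, 0.1651]
eef_rot: [0.961, -0.06, 0.254, 0.088]
contact_force: [0.0, -0.8, 0.1]
opening: 0.603
clk 10.55 pos [0.5128 0.1622 0.1651] F [ 0.  -0.8  0.1] op 0.603
turn [0.1074 0.1691 0.0897] shift [-0.055  -0.1173 -0.0316]
```

View pics/g5.png

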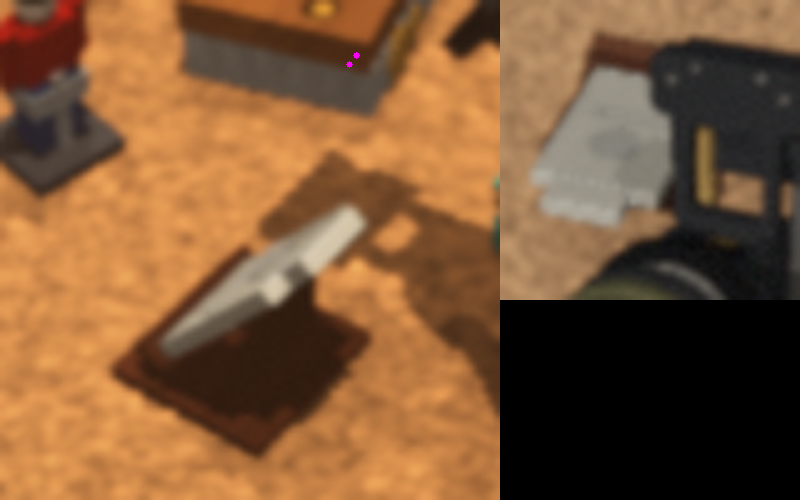

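The move stalled short: the hand is about 12 cm right of the panel, which sits undisturbed at (260,280) in the side crop. I'll check the joints.

```bash
python3 -m pendant '[[[0,0,0],[-0.02,-0.04,-0.02],0.6],[[0,0,0],[-0.055,-0.09,-0.03],0.6],[[0,0,0],[-0.055,-0.117,-0.032],0.6],[[0,0,0],[-0.055,-0.117,-0.032],0.6],[[0,0,0],[-0.055,-0.117,-0.032],0.6]]'
python3 - <<'E'
from h import *
from plant import r
print(np.round(r.get_state()["q"],3))
e=np.load("poses.npz")["easel"]
rel(place(e,panelL([[0,0,165]]))[0],e[2],np.radians(40))
E
```

```text
clock: 11.15
tool_pos: [0.4714, 0.287, 0.1509]
eef_rot: [0.96, -0.062, 0.257, 0.088]
contact_force: [0.1, -1.7, -0.6]
opening: 0.594
[-0.744  0.767 -0.303  2.129  1.442  0.752 -2.418]
clk 11.15 pos [0.4714 0.287  0.1509] F [ 0.1 -1.7 -0.6] op 0.594
turn [0.1076 0.1623 0.0867] shift [-0.0033 -0.      0.001 ]
```

```bash
python3 -m pendant '[[[0.1,0.16,0.087],[-0.003,0,0],0.6],[[0.1,0.16,0.087],[-0.003,0,0],0.6],[[0.1,0.16,0.087],[-0.003,0,0],0.6],[[0.1,0.16,0.087],[-0.003,0,0],0.6],[[0.1,0.16,0.087],[-0.003,0,0],0.6]]'
python3 - <<'E'
from h import *
from plant import r
print(np.round(r.get_state()["q"],3))
e=np.load("poses.npz")["easel"]
rel(place(e,panelL([[0,0,165]]))[0],e[2],np.radians(40))
E
```

```text
clock: 11.65
tool_pos: [0.4628, 0.2883, 0.1411]
eef_rot: [0.94, -0.064, 0.331, 0.049]
contact_force: [-1.8, 1.0, -0.6]
opening: 0.599
[-0.3    1.226 -1.366  2.254  1.697  1.825 -2.644]
clk 11.65 pos [0.4628 0.2883 0.1411] F [-1.8  1.  -0.6] op 0.599
turn [0.0253 0.0171 0.0472] shift [ 0.0095  0.0007 -0.0017]
```

```bash
python3 -m pendant '[[[0,0,0.01],[0.009,0.001,0.005],0.6],[[0,0,0.02],[0.009,0.001,0.02],0.6],[[0.01,0.01,0.03],[0.009,0.001,0.03],0.6],[[0.025,0.017,0.047],[0.009,0.001,0.03],0.6],[[0.025,0.017,0.047],[0.009,0.001,0.03],0.6]]'
python3 - <<'E'
from h import *
from plant import r
print(np.round(r.get_state()["q"],3))
e=np.load("poses.npz")["easel"]
rel(place(e,panelL([[0,0,133]]))[0],e[2],np.radians(40))
E
```

```text
clock: 12.15
tool_pos: [0.4879, 0.2829, 0.1229]
eef_rot: [0.936, -0.08, 0.34, 0.032]
contact_force: [0.9, -0.3, -0.3]
opening: 0.601
[-0.25   1.28  -1.358  2.248  1.803  1.841 -2.632]
clk 12.15 pos [0.4879 0.2829 0.1229] F [ 0.9 -0.3 -0.3] op 0.601
turn [0.0023 0.0012 0.0048] shift [ 0.0016 -0.0008  0.0001]
```

```bash
python3 -m pendant '[[[0,0,0.004],[0.001,-0.001,0.01],0.6],[[0,0,0.004],[0.001,-0.001,0.022],0.6],[[0,0,0.004],[0.001,-0.001,0.034],0.6],[[0,0,0.004],[0.001,-0.001,0.044],0.6],[[0,0,0.004],[0.001,-0.001,0.044],0.6]]'
python3 - <<'E'
from h import *
from plant import r
print(np.round(r.get_state()["q"],3))
e=np.load("poses.npz")["easel"]
rel(place(e,panelL([[0,0,89]]))[0],e[2],np.radians(40))
S=r.snapshot("side")
cv2.imwrite("pics/g6.png",cv2.resize(S["image"][:,:,::-1][220:310,220:320],(700,630),interpolation=cv2.INTER_CUBIC)[:600])
E
```

```text
clock: 12.65
tool_pos: [0.5158, 0.28, 0.0885]
eef_rot: [0.937, -0.083, 0.339, 0.03]
contact_force: [-0.0, 0.4, -0.2]
opening: 0.6
[-0.207  1.344 -1.311  2.199  1.912  1.814 -2.567]
clk 12.65 pos [0.5158 0.28   0.0885] F [-0.   0.4 -0.2] op 0.600
turn [ 0.0009  0.0042 -0.0025] shift [ 0.0022  0.0012 -0.0003]
```

View pics/g6.png

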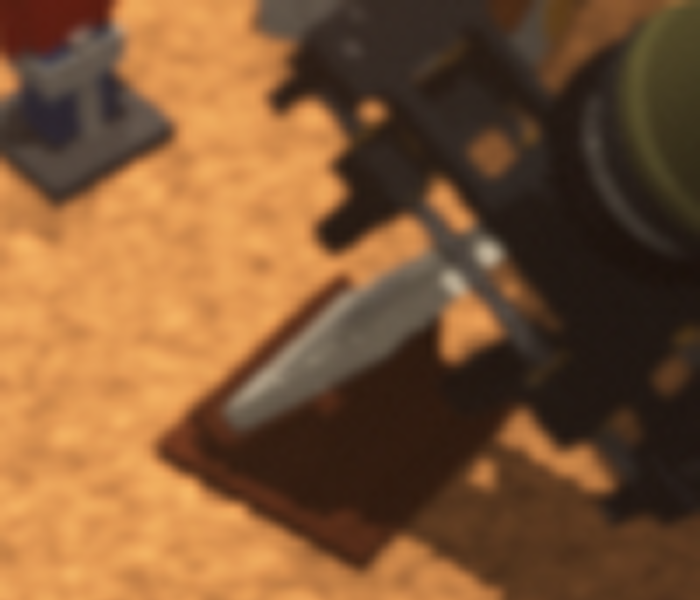

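The fingers, at (345,225) and (480,375), straddle the panel's crest. I'll close and wait for the fingers to settle.

```bash
python3 -m pendant '[[[0,0,0],[0.001,0.001,0],0],[[0,0,0],[0.001,0.001,0],0],[[0,0,0],[0.001,0.001,0],0],[[0,0,0],[0.001,0.001,0],0],[[0,0,0],[0.001,0.001,0],0],[[0,0,0],[0.001,0.001,0],0],[[0,0,0],[0.001,0.001,0],0]]' 35
python3 -m pendant '[[[0,0,0],[0,0,0],0],[[0,0,0],[0,0,0],0],[[0,0,0],[0,0,0],0]]'
```

```text
clock: 13.4
tool_pos: [0.5156, 0.2803, 0.0907]
eef_rot: [0.937, -0.083, 0.339, 0.028]
contact_force: [-0.5, 0.3, -0.8]
opening: 0.107
clock: 13.7
tool_pos: [0.5157, 0.2803, 0.0907]
eef_rot: [0.937, -0.083, 0.339, 0.028]
contact_force: [-2.9, 0.5, 0.9]
opening: 0.11
```

```bash
python3 -m pendant '[[[0,0,0],[0.006,0,-0.008],0],[[0,0,0],[0.013,0,-0.016],0],[[0,0,0],[0.026,0,-0.031],0],[[0,0,0],[0.039,0,-0.046],0],[[0,0,0],[0.051,0,-0.061],0],[[0,0,0],[0.064,0,-0.077],0],[[0,0,0],[0.064,0,-0.077],0]]'
python3 - <<'E'
from h import *
from plant import r
print(np.round(r.get_state()["q"],3))
rel([.52,.25,.24],.098)
E
```

```text
clock: 14.4
tool_pos: [0.5163, 0.2808, 0.1946]
eef_rot: [0.936, -0.084, 0.341, 0.026]
contact_force: [-0.4, -0.1, -1.5]
opening: 0.112
[-0.169  1.135 -1.415  2.176  1.726  1.752 -2.478]
clk 14.40 pos [0.5163 0.2808 0.1946] F [-0.4 -0.1 -1.5] op 0.112
turn [ 0.0881 -0.6952 -0.2647] shift [ 0.0363  0.0294 -0.0292]
```

```bash
python3 -m pendant '[[[0.015,-0.12,-0.045],[0.012,0.005,-0.01],0],[[0.03,-0.24,-0.09],[0.02,0.01,-0.015],0],[[0.045,-0.36,-0.135],[0.03,0.02,-0.02],0],[[0.06,-0.48,-0.18],[0.036,0.029,-0.03],0],[[0.075,-0.6,-0.225],[0.036,0.029,-0.03],0],[[0.088,-0.695,-0.265],[0.036,0.029,-0.03],0],[[0.088,-0.695,-0.265],[0.036,0.029,-0.03],0],[[0.088,-0.695,-0.265],[0.036,0.029,-0.03],0]]'
python3 - <<'E'
from h import *
from plant import r
print(np.round(r.get_state()["q"],3))
rel([.52,.25,.24],.098)
E
```

```text
clock: 15.2
tool_pos: [0.5184, 0.2492, 0.2359]
eef_rot: [0.999, 0.049, -0.002, 0.003]
contact_force: [-0.9, 0.5, -1.7]
opening: 0.102
[ 0.129  1.021 -1.427  1.698  1.03   1.388 -1.378]
clk 15.20 pos [0.5184 0.2492 0.2359] F [-0.9  0.5 -1.7] op 0.102
turn [ 0.005   0.0044 -0.0003] shift [ 0.0016 -0.0006 -0.0041]
```

Run:
```python
from h import *
rel([.668,.0312,.25],.098)
```

```text
clk 15.20 pos [0.5184 0.2492 0.2359] F [-0.9  0.5 -1.7] op 0.102
turn [ 0.005   0.0044 -0.0003] shift [ 0.1275  0.2316 -0.0135]
```

```bash
python3 -m pendant '[[[0.005,0.004,0],[0,0.01,-0.015],0],[[0.005,0.004,0],[0.018,0.04,-0.015],0],[[0.005,0.004,0],[0.036,0.07,-0.015],0],[[0.005,0.004,0],[0.054,0.1,-0.015],0],[[0.005,0.004,0],[0.072,0.13,-0.015],0],[[0.005,0.004,0],[0.09,0.16,-0.015],0],[[0.005,0.004,0],[0.108,0.19,-0.015],0],[[0.005,0.004,0],[0.12,0.216,-0.015],0],[[0.005,0.004,0],[0.1275,0.231,-0.015],0],[[0.005,0.004,0],[0.1275,0.231,-0.015],0]]'
python3 -m pendant '[[[0,0,0],[0,0,0],0],[[0,0,0],[0,0,0],0],[[0,0,0],[0,0,0],0]]'
python3 - <<'E'
from h import *
from plant import r
print(np.round(r.get_state()["q"],3))
rel([.668,.0312,.165],.098)
E
```

```text
clock: 16.2
tool_pos: [0.6691, 0.0295, 0.2527]
eef_rot: [0.999, 0.047, 0.0, 0.0]
contact_force: [0.7, 0.3, -1.2]
opening: 0.116
clock: 16.5
tool_pos: [0.6678, 0.0339, 0.2526]
eef_rot: [0.999, 0.051, -0.0, -0.001]
contact_force: [-0.9, 0.9, -1.2]
opening: 0.109
[ 0.435  1.085 -1.417  1.384  1.064  1.524 -0.798]
clk 16.50 pos [0.6678 0.0339 0.2526] F [-0.9  0.9 -1.2] op 0.109
turn [-0.0014  0.0002  0.0035] shift [-0.0001  0.0028  0.0876]
```

Lower to about 12 mm above the board, then look closely from both cameras.

```bash
python3 -m pendant '[[[0,0,0.003],[0,0.003,0.02],0],[[0,0,0.003],[0,0.003,0.045],0],[[0,0,0.003],[0,0.003,0.07],0],[[0,0,0.003],[0,0.003,0.085],0],[[0,0,0.003],[0,0.003,0.093],0],[[0,0,0.003],[0,0.003,0.093],0],[[0,0,0.003],[0,0.003,0.093],0]]'
python3 - <<'E'
from h import *
from plant import r
rel([.668,.0312,.165],.098)
S=r.snapshot("side");t=r.snapshot("top"); np.savez("pics/side7.npz",**S); np.savez("pics/top7.npz",**t)
b=cv2.resize(S["image"][:,:,::-1][160:232,250:322],(576,576),interpolation=cv2.INTER_CUBIC)
a=cv2.resize(t["image"][:,:,::-1][140:210,280:355],(224,209),interpolation=cv2.INTER_CUBIC)
o=np.zeros((576,800,3),np.uint8);o[:,:576]=b;o[:209,576:]=a
cv2.imwrite("pics/g7.png",o)
E
```

```text
clock: 17.2
tool_pos: [0.6691, 0.03, 0.1598]
eef_rot: [0.999, 0.048, 0.0, -0.001]
contact_force: [0.0, 0.1, -1.2]
opening: 0.115
clk 17.20 pos [0.6691 0.03   0.1598] F [ 0.   0.1 -1.2] op 0.115
turn [-0.0024 -0.0003 -0.0027] shift [-0.0009 -0.0013 -0.0052]
```

View pics/g7.png

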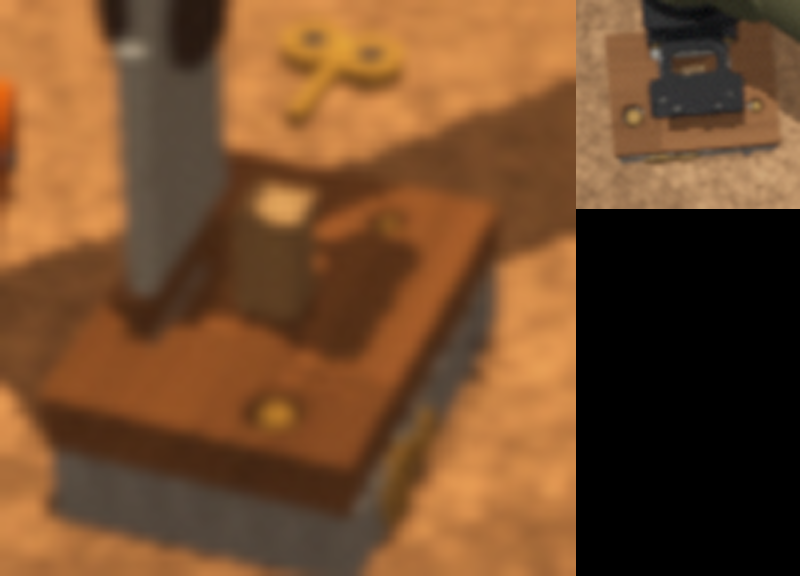

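Run:
```python
from h import *
np.set_printoptions(precision=4,suppress=True)
S=top0("side7"); u=lambda a:np.array(a,float)/8-.5+[250,160]
L=np.array([[55,75,56],[-55,75,56],[-55,-75,56],[-20,55,54],[-20,-55,54],[0,0,96]])/1e3
s,f=fit(S,L,u([(40,400),(355,472),(496,212),(275,411),(389,222),(284,200)]),0,.1); print("stage",s); print(f.T)
sl=place([s[0],s[1],.098],[[.036,0,0]])[0]; print("slot",sl)
pk=u([(130,290),(158,297),(225,192)]); pL=np.array([[5,33,0],[-5,33,0],[-5,-33,0]])/1e3
for z in(.067,.069,.071,.073):
  o=least_squares(lambda p:(proj(S,place([p[0],p[1],.098],pL,z))-pk).ravel(),[.66,.03])
  d=Ro.from_euler('z',-.098).apply([*(o.x-sl[:2]),0]); print(z,o.x,"in stage axes",d[:2],o.cost)
```

```text
stage [0.6321 0.0273 0.1057]
[[ 0.2681 -0.0784  0.6896  0.1185 -0.031  -0.9383]
 [-0.2828 -0.2329 -0.7541  0.3923  0.1047  0.7353]]
slot [0.668  0.0308 0.    ]
0.067 [0.6714 0.0249] in stage axes [ 0.0028 -0.0062] 0.4235351344647981
0.069 [0.6701 0.0271] in stage axes [ 0.0018 -0.0039] 0.45309668191643343
0.071 [0.6688 0.0293] in stage axes [ 0.0007 -0.0016] 0.4838691436589419
0.073 [0.6676 0.0315] in stage axes [-0.0003  0.0007] 0.5158681930171956
```

The stage fit gives (0.6321, 0.0273), which agrees with the seated TCP and puts the slot at (0.668, 0.031). The panel's bottom corner at (145,295) is consistent with the panel being centred on the TCP. I'll trim about 1 mm and settle.

```bash
python3 -m pendant '[[[0,0,0],[-0.001,-0.001,0.002],0],[[0,0,0],[-0.001,-0.001,0.004],0],[[0,0,0],[-0.001,-0.001,0.004],0],[[0,0,0],[-0.001,-0.001,0.004],0],[[0,0,0],[-0.001,-0.001,0.004],0]]'
python3 - <<'E'
from h import *
rel([.668,.0310,.125],.098)
E
```

```text
clock: 17.8
tool_pos: [0.6677, 0.0304, 0.1551]
eef_rot: [0.999, 0.048, -0.0, -0.001]
contact_force: [1.1, -0.9, -1.2]
opening: 0.109
clk 17.80 pos [0.6677 0.0304 0.1551] F [ 1.1 -0.9 -1.2] op 0.109
turn [-0.0015  0.0007 -0.0027] shift [ 0.0004 -0.0005  0.0301]
```

```bash
python3 -m pendant '[[[0,0,-0.002],[0.0004,-0.0005,0.004],0],[[0,0,-0.002],[0.0004,-0.0005,0.008],0],[[0,0,-0.002],[0.0004,-0.0005,0.011],0],[[0,0,-0.002],[0.0004,-0.0005,0.014],0],[[0,0,-0.002],[0.0004,-0.0005,0.014],0]]'
```

```text
clock: 18.3
tool_pos: [0.6677, 0.0308, 0.1403]
eef_rot: [0.999, 0.049, -0.001, -0.001]
contact_force: [0.4, 0.3, -1.6]
opening: 0.112
```

No contact at 0.140, so the panel appears to be in the slot mouth. Continuing down.

```bash
python3 -m pendant '[[[0,0,0],[0,0,0.003],0],[[0,0,0],[0,0,0.006],0],[[0,0,0],[0,0,0.009],0],[[0,0,0],[0,0,0.011],0],[[0,0,0],[0,0,0.011],0]]'; python3 -m pendant '[[[0,0,0],[0,0,0.002],0],[[0,0,0],[0,0,0.004],0],[[0,0,0],[0,0,0.004],0]]'
```

```text
clock: 18.8
tool_pos: [0.6678, 0.0308, 0.1296]
eef_rot: [0.999, 0.049, -0.001, -0.001]
contact_force: [-0.5, -0.7, -1.3]
opening: 0.106
clock: 19.1
tool_pos: [0.6678, 0.0309, 0.1257]
eef_rot: [0.999, 0.049, -0.001, -0.001]
contact_force: [0.2, 0.4, -1.6]
opening: 0.114
```

```bash
python3 -m pendant '[[[0,0,0],[0,0,0.002],0],[[0,0,0],[0,0,0.003],0],[[0,0,0],[0,0,0.003],0]]'; python3 -m pendant '[[[0,0,0],[0,0,0.001],0],[[0,0,0],[0,0,0.002],0],[[0,0,0],[0,0,0.002],0]]'
```

```text
clock: 19.4
tool_pos: [0.668, 0.031, 0.1233]
eef_rot: [0.999, 0.049, -0.0, -0.001]
contact_force: [0.2, -0.2, -0.7]
opening: 0.11
clock: 19.7
tool_pos: [0.6684, 0.031, 0.1231]
eef_rot: [0.999, 0.048, 0.0, -0.001]
contact_force: [-1.4, -2.6, 8.9]
opening: 0.111
```

Contact at 0.1231, exactly the expected seat height of 0.123. Release and retreat.

```bash
python3 -m pendant '[[[0,0,0],[0,0,-0.001],0],[[0,0,0],[0,0,-0.001],0.15],[[0,0,0],[0,0,-0.001],0.25],[[0,0,0],[0,0,-0.001],0.4],[[0,0,0],[0,0,-0.001],0.4],[[0,0,0],[0,0,-0.001],0.4],[[0,0,0],[0,0,-0.02],0.4],[[0,0,0],[0,0,-0.05],0.4],[[0,0,0],[0,0,-0.09],0.4],[[0,0,0],[0,0,-0.12],0.4]]'
python3 -m pendant '[[[0,0,0],[0,0,-0.03],0.4],[[0,0,0],[0,0,-0.03],0.4],[[0,0,0],[0,0,-0.03],0.4]]'
python3 - <<'E'
from h import *
from plant import r
S=r.snapshot("side");t=r.snapshot("top"); np.savez("pics/side8.npz",**S)
b=cv2.resize(S["image"][:,:,::-1][150:270,240:360],(600,600),interpolation=cv2.INTER_CUBIC)
a=cv2.resize(t["image"][:,:,::-1][120:260,240:410],(200,165),interpolation=cv2.INTER_CUBIC)
pL=np.array([[5,33,100],[-5,33,100],[-5,-33,100],[0,0,120]])/1e3
q=(proj(S,place([.668,.0308,.098],pL,.034))-[240,150]+.5)*5; print(q)
for u in q: cv2.circle(b,tuple(np.int32(u)),2,(255,0,255),-1)
o=np.zeros((600,800,3),np.uint8);o[:,:600]=b;o[:165,600:]=a
cv2.imwrite("pics/g8.png",o)
E
```

```text
clock: 20.7
tool_pos: [0.6683, 0.0318, 0.245]
eef_rot: [0.999, 0.049, 0.001, -0.002]
contact_force: [-0.4, -0.2, -0.7]
opening: 0.398
clock: 21.0
tool_pos: [0.6683, 0.0312, 0.2728]
eef_rot: [0.999, 0.049, 0.001, -0.001]
contact_force: [0.4, 1.2, 0.5]
opening: 0.4
[[124.77481065 140.54856868]
 [142.50774521 144.47347721]
 [190.17241025  75.93976493]
 [156.61507291  76.84214684]]
```

View pics/g8.png

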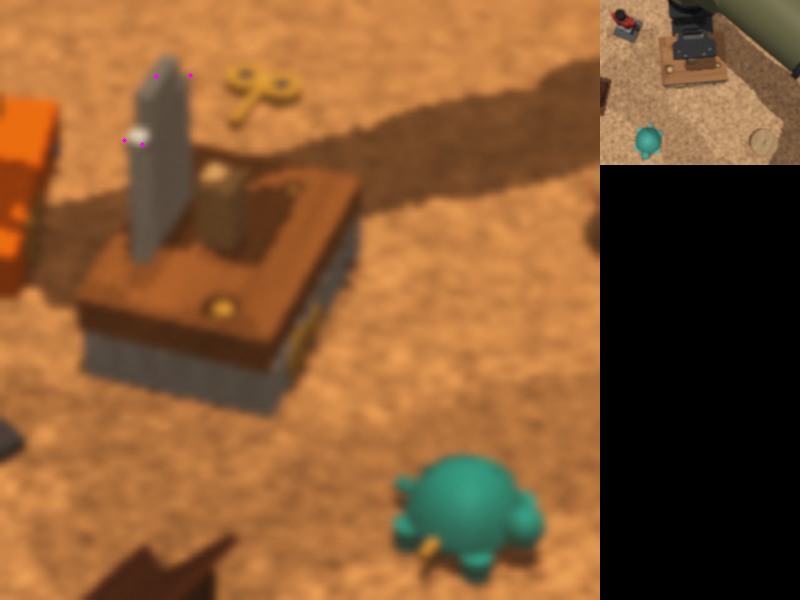

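The panel stands upright in the slot, crest up at (165,60), and the bystanders are untouched. Its top corner at (140,133) is about 1.5 px above the prediction, so I'll check the depth by gently touching the crest top with closed fingertips. Contact should come at TCP z ≈ 0.162 if the panel is fully down.

```bash
python3 -m pendant '[[[0,0,0],[0,0,0.02],0],[[0,0,0],[0,0,0.05],0],[[0,0,0],[0,0,0.075],0],[[0,0,0],[0,0,0.075],0],[[0,0,0],[0,0,0.075],0],[[0,0,0],[0,0,0.075],0],[[0,0,0],[0,0,0.09],0],[[0,0,0],[0,0,0.095],0],[[0,0,0],[0,0,0.1],0],[[0,0,0],[0,0,0.1],0]]'
python3 -m pendant '[[[0,0,0],[0,0,0.003],0],[[0,0,0],[0,0,0.006],0],[[0,0,0],[0,0,0.006],0]]'
```

```text
clock: 22.1
tool_pos: [0.6677, 0.0306, 0.1701]
eef_rot: [0.999, 0.049, -0.001, -0.0]
contact_force: [-0.1, 0.3, -0.3]
opening: 0.006
clock: 22.4
tool_pos: [0.6679, 0.0308, 0.1647]
eef_rot: [0.999, 0.049, -0.001, -0.001]
contact_force: [0.1, 0.0, 0.9]
opening: 0.004
```

```bash
python3 -m pendant '[[[0,0,0],[0,0,0.001],0],[[0,0,0],[0,0,0.002],0],[[0,0,0],[0,0,0.002],0]]'
python3 -m pendant '[[[0,0,0],[0,0,0.001],0],[[0,0,0],[0,0,0.001],0]]'
```

```text
clock: 22.7
tool_pos: [0.668, 0.0309, 0.163]
eef_rot: [0.999, 0.049, -0.0, -0.001]
contact_force: [-0.6, 0.1, 0.3]
opening: 0.008
clock: 22.9
tool_pos: [0.6683, 0.031, 0.1626]
eef_rot: [0.999, 0.049, 0.0, -0.001]
contact_force: [-0.3, -1.0, 2.9]
opening: 0.008
```

Contact came at 0.1626, so the panel is fully down to within about 1 mm. I'll back away and hand in.

```bash
python3 -m pendant '[[[0,0,0],[0,0,-0.01],0],[[0,0,0],[0,0,-0.04],0],[[0,0,0],[0,0,-0.08],0],[[0,0,0],[0,0,-0.1],0],[[0,0,0],[0,0,-0.1],0],[[0,0,0],[0,0,-0.1],0]]'
python3 - <<'E'
from h import *
from plant import r
S=r.snapshot("side"); a=top0("side8")["image"].astype(int)
d=np.abs(S["image"].astype(int)-a).max(2); print("change in panel/stage region",d[160:235,250:315].mean(), "bystanders",d[235:275,315:355].mean())
print(r.finish_job())
E
```

```text
clock: 23.5
tool_pos: [0.6679, 0.0304, 0.2615]
eef_rot: [0.999, 0.049, -0.001, -0.0]
contact_force: [-0.6, 1.0, -0.8]
opening: 0.007
change in panel/stage region 1.9597948717948719 bystanders 1.11625
the job is handed in; nothing more can be done
None
```

The theatre is together and handed in at about 23.6 s: the stage is seated on the pegs of the small steel base, and the panel stands crest up in its slot. The job gives no verdict, so this rests on my own checks.

- **Stage:** The last close picture shows it flush, with the thick peg through its hole. A fit to the later pictures put its centre at (0.6321, 0.0273), within about 1 mm of where I had fitted the base. While it was being seated, the wrist force peaked near 48 N, under the 120 N limit.
- **Panel:** It met the base at the expected height (TCP 0.1231 against 0.123). A touch on the crest at 0.1626 against 0.162 puts it fully down to within about 1 mm.
- **Bystanders:** The turtle, key, soldier and top looked undisturbed in the last pictures. The robot was clear of everything when I handed in.

**What disagreed or went wrong:**
- The stage was gripped about 7 mm lower on its post than planned, because I began lifting before the jaws had fully closed. I estimated 11 mm from the pictures; the contact height showed about 7 mm.
- The tilted approach to the panel first stalled short near joint limits and took extra moves.
- In the last picture viewed, the panel's top corner sat about 1.5 px above the prediction. The crest touch settled that as picture error.

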